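Twist-test the snack jars and pull the loose caps

ROBOT

A 6-joint arm with a two-finger parallel gripper is mounted at the origin on the work surface. World frame = base frame: x ahead of the robot, y to its left, z up, the work surface at z = 0. Lengths are in mm, angles in rad, forces in N, time in s.
With the tool pointing down it reaches from about 350 to 800 mm from the base axis. Payload 7.3 kg.
Tool frame: the origin (TCP) lies midway between the tips of the shut fingers; the grasp point (between the pads) lies bot.tcp_to_grasp behind it (bot.tcp_to_grasp is the distance from the TCP to the grasp point, in mm); z points along the fingers, y is the line along which they close (so a half turn about z gives the same grasp; the last joint's range is limited). The gripper opens to 85 mm and grips with 20 to 120 N. Pads are 22 mm wide; open, the fingers measure 114 mm over their backs; the gripper's body (76 mm by 85 mm) begins 54 mm behind the grasp point. The pads swing forward as they close: fully open they stand 13 mm farther back than shut.
Start: joints at [-1.39, 0.342, 1.524, -0, 1.275, -0.146], TCP at [168.555, -497.228, 206.022] pointing down, gripper open.
Joint ranges: [-2.53, 2.53], [-0.77, 2.02], [0.04, 2.7], [-1, 4.14], [0.28, 2.66], [-3.11, 3.11]. Speed limits (rad/s): [2.57, 2.57, 3.14, 3.14, 3.14, 3.14].

INTERFACE

Orientations are given as a 3x3 rotation matrix whose columns are the frame's x, y, z axes.
In Python, from workcell import bot gives the robot as it stands. Calls block until the motion is done:
- bot.move_to(position, orientation): joint-space move of the TCP to a pose.
- bot.movel(position, rotation=None, vel=150, until_force=None): straight line of the TCP; rotation=None keeps the orientation; vel is the mean speed in mm/s. With until_force (N) it stops when the force on the tool has changed by that much, and returns True; else False.
- bot.movej(angles): joint-space move.
- bot.set_gripper(opening): finger opening in mm; the grip force is fixed at half the most; returns when the fingers have stopped.
- bot.pause(seconds).
- bot.solve_ik(position, orientation): joint angles nearest the present ones, or None.
- bot.snapshot(name): name is "scene" or "top" or "wrist"; returns (picture, depth): 384x512x3 uint8, red, green, blue; 384x512 float32, mm along the optical axis (not along the pixel's ray), 0 where there is no reading.
- bot.camera_params(name): a dict with "K" (3x3 intrinsics, pixels), "dist" ([k1, k2, p1, p2, k3] as OpenCV has them; the pictures are not rectified), "pose" (4x4, takes a point from camera to world coordinates). Camera axes: x right, y up, looking along -z (the intrinsics and any distortion apply to the point x, -y, -z); pixel columns grow to the right and rows downward; lengths in mm; the calibration is good to about 2 mm. A picture is of the moment at which its call begins: read the wrist's pose just before it. camera_params takes no time and is no camera call; for the wrist camera it gives the pose at the moment of the call.
A pose or a line that the arm cannot do raises bot.Unreachable and nothing moves.
- bot.job_done(): hands the job in; it is judged then, once.
Readings, each from a call of its own:
- bot.read_t(): time.
- bot.read_joints(): joint angles.
- bot.read_dq(): joint speeds.
- bot.read_joint_torque(): joint torques, N m.
- bot.read_tcp_pos(): TCP position.
- bot.read_ee_rot(): TCP orientation.
- bot.read_contact_force(): force on the tool from outside, world axes, zero at the start.
- bot.read_moment(): the same for the moment, N m.
- bot.read_grip_width(): finger opening in mm.
- bot.read_gripper_force(): force on a finger pad.
Only numpy, scipy, OpenCV 4.12 (cv2) and the standard library are available. Lean on these libraries where they do the work, as an engineer would, in place of code of your own. Each camera call takes 0.05 s, during which the arm holds its last target. There are 200 camera calls.

TASK

Check the snack jars on the high chair tray: twist the cap of every capped jar anticlockwise (seen from above) to feel whether it is sealed - a sealed cap gives only a few degrees and then holds fast, a loose one keeps turning. Unscrew each loose cap by a good half turn in all, lift it off and lay it on the flat middle of the blue plate, which stays flat on the tray, so that the unsafe jars stand open; leave the sealed caps on, tested, and leave the beaker, puzzle box and spoon where they are.

Things in the scene. Friction and masses are not known exactly. Their poses are not given: they have to be found in the camera images.
- jar_a: glass jar a, 60 mm across, upright on a dark suction foot stuck fast to the tray: it cannot shift or turn. Origin at the centre of its underside, on the tray's upper face. Its mouth, 83 mm up, carries a square spout 24 mm wide and 12 mm high. Five jars look alike; one may have no cap and is passed over.
- cap_a (a point): centre of jar a's cap (half-way up, on its axis, z up), if it has one: ribbed aluminium, 45 mm across, 22 mm tall, low raised line across the top. On the jar its centre is 94 mm above the jar's origin. It is open below and sits over the 12 mm spout: raise a freed cap 15 mm or more before moving it sideways. A sealed cap cannot be lifted.
- turn_a (a joint): how far jar a's cap has been turned on its thread, rad: 0 at the start, grows anticlockwise seen from above, stays as left. All caps feel alike (0.08 to 0.14 N m) at first; at 0.15 a sealed one meets a firm stop (a gripper slips or stalls, 0.45 N m and rising), a loose one turns on just as lightly (stop at 6.0). A loose cap has up to 0.1 rad of play, so this may lag the hand.
- jar_b: glass jar b, 60 mm across, upright on a dark suction foot stuck fast to the tray: it cannot shift or turn. Origin at the centre of its underside, on the tray's upper face. Its mouth, 83 mm up, carries a square spout 24 mm wide and 12 mm high. Five jars look alike; one may have no cap and is passed over.
- cap_b (a point): centre of jar b's cap (half-way up, on its axis, z up), if it has one: ribbed aluminium, 45 mm across, 22 mm tall, low raised line across the top. On the jar its centre is 94 mm above the jar's origin. It is open below and sits over the 12 mm spout: raise a freed cap 15 mm or more before moving it sideways. A sealed cap cannot be lifted.
- turn_b (a joint): how far jar b's cap has been turned on its thread, rad: 0 at the start, grows anticlockwise seen from above, stays as left. All caps feel alike (0.08 to 0.14 N m) at first; at 0.15 a sealed one meets a firm stop (a gripper slips or stalls, 0.45 N m and rising), a loose one turns on just as lightly (stop at 6.0). A loose cap has up to 0.1 rad of play, so this may lag the hand.
- jar_c: glass jar c, 60 mm across, upright on a dark suction foot stuck fast to the tray: it cannot shift or turn. Origin at the centre of its underside, on the tray's upper face. Its mouth, 83 mm up, carries a square spout 24 mm wide and 12 mm high. Five jars look alike; one may have no cap and is passed over.
- cap_c (a point): centre of jar c's cap (half-way up, on its axis, z up), if it has one: ribbed aluminium, 45 mm across, 22 mm tall, low raised line across the top. On the jar its centre is 94 mm above the jar's origin. It is open below and sits over the 12 mm spout: raise a freed cap 15 mm or more before moving it sideways. A sealed cap cannot be lifted.
- turn_c (a joint): how far jar c's cap has been turned on its thread, rad: 0 at the start, grows anticlockwise seen from above, stays as left. All caps feel alike (0.08 to 0.14 N m) at first; at 0.15 a sealed one meets a firm stop (a gripper slips or stalls, 0.45 N m and rising), a loose one turns on just as lightly (stop at 6.0). A loose cap has up to 0.1 rad of play, so this may lag the hand.
- jar_d: glass jar d, 60 mm across, upright on a dark suction foot stuck fast to the tray: it cannot shift or turn. Origin at the centre of its underside, on the tray's upper face. Its mouth, 83 mm up, carries a square spout 24 mm wide and 12 mm high. Five jars look alike; one may have no cap and is passed over.
- cap_d (a point): centre of jar d's cap (half-way up, on its axis, z up), if it has one: ribbed aluminium, 45 mm across, 22 mm tall, low raised line across the top. On the jar its centre is 94 mm above the jar's origin. It is open below and sits over the 12 mm spout: raise a freed cap 15 mm or more before moving it sideways. A sealed cap cannot be lifted.
- turn_d (a joint): how far jar d's cap has been turned on its thread, rad: 0 at the start, grows anticlockwise seen from above, stays as left. All caps feel alike (0.08 to 0.14 N m) at first; at 0.15 a sealed one meets a firm stop (a gripper slips or stalls, 0.45 N m and rising), a loose one turns on just as lightly (stop at 6.0). A loose cap has up to 0.1 rad of play, so this may lag the hand.
- jar_e: glass jar e, 60 mm across, upright on a dark suction foot stuck fast to the tray: it cannot shift or turn. Origin at the centre of its underside, on the tray's upper face. Its mouth, 83 mm up, carries a square spout 24 mm wide and 12 mm high. Five jars look alike; one may have no cap and is passed over.
- cap_e (a point): centre of jar e's cap (half-way up, on its axis, z up), if it has one: ribbed aluminium, 45 mm across, 22 mm tall, low raised line across the top. On the jar its centre is 94 mm above the jar's origin. It is open below and sits over the 12 mm spout: raise a freed cap 15 mm or more before moving it sideways. A sealed cap cannot be lifted.
- turn_e (a joint): how far jar e's cap has been turned on its thread, rad: 0 at the start, grows anticlockwise seen from above, stays as left. All caps feel alike (0.08 to 0.14 N m) at first; at 0.15 a sealed one meets a firm stop (a gripper slips or stalls, 0.45 N m and rising), a loose one turns on just as lightly (stop at 6.0). A loose cap has up to 0.1 rad of play, so this may lag the hand.
- plate: round blue plastic plate, 190 mm across, 14 mm high, lying loose on the tray; origin at the centre of its underside; its flat middle is about 110 mm across, its upper face about 6 mm above the origin
- tray: pine high chair tray 420 x 700 mm fixed to the worktop, 18 mm thick with a rim 8 mm higher all round; origin at the centre of its underside, y axis along its long side
- beaker_mid (a point): centre of the open steel beaker, 60 mm across and 68 mm tall, standing among the jars; to be left alone
- puzzle_mid (a point): centre of the beechwood puzzle box 60 x 80 x 50 mm with a sliding door, on the far side of the tray; to be left alone
- spoon_grip (a point): grip of the wooden spoon, 170 mm long, lying along the tray's near rim; to be left alone
Mind the look-alikes: they are no part of the job. What is shaped like the part that bears cap_e but red is not meant. Of the things shaped like the plate, the blue one is meant.

How it is judged (in metres and radians):
At the end, for the whole second after the job is handed in: Sealed caps turned through their slack (over 0.1 rad); each loose jar's cap has been unscrewed over 2.7 rad and lies on the plate, centre within 75 mm of the plate's centre and under 65 mm above the worktop; plate flat within 0.1 rad (value of joint each of turn_b, turn_c, turn_e above 2.7 rad and horizontal distance between each of cap_b, cap_c, cap_e and plate below 0.075 m and height (world z) of each of cap_b, cap_c, cap_e below 0.065 m and z of each of cap_b, cap_c, cap_e in the frame of plate above 0 m and value of joint each of turn_a, turn_d above 0.1 rad and angle between plate's own z axis and vertical below 0.1 rad); the robot touches nothing.
It fails at once if the beaker is moved more than 30 mm (distance of beaker_mid from where it was at the start of the episode above 0.03 m).
It fails at once if the puzzle box is moved more than 30 mm (distance of puzzle_mid from where it was at the start of the episode above 0.03 m).
It fails at once if the spoon is moved more than 30 mm (distance of spoon_grip from where it was at the start of the episode above 0.03 m).
Of lid_b, lid_c, lid_e only 2 to 3 are there at a start; the rules pass over those that are not, and their reading is None.
At some moment in a run one of plate may be knocked a few centimetres aside while the robot is not near it.
Once in a run the grip may slacken for a moment while it holds something.
It also fails if it takes over 210 s, if anything falls off the work surface, if the arm or the gripper's body presses on something with over 40 N, if the wrist force passes 120 N, or if a joint passes its speed limit or range.

## Working session

There is one attempt and no reset: what is moved stays moved. The work goes in short steps, each a Python script; the robot and the scene stay as the last script left them, time stands still between calls to the robot, and variables do not carry over. Pictures are saved under pics/ and viewed, at most 14 in all, crops included, and the job is handed in when it is done.

```bash
mkdir -p pics; ls
python3 - <<'E'
from workcell import bot
import cv2, numpy as np
for n in ("top","scene"):
    p,d=bot.snapshot(n); np.savez(f"pics/{n}0.npz",p=p,d=d,**{k:np.array(v) for k,v in bot.camera_params(n).items()})
    cv2.imwrite(f"pics/{n}0.png",cv2.resize(p[:,:,::-1],(800,600)))
    c=bot.camera_params(n);print(n,c["K"],c["dist"],np.round(c["pose"],3))
print(bot.tcp_to_grasp,bot.read_t())
E
```

```text
pics
top [[415.91602133   0.         254.03884677]
 [  0.         415.91602133 187.79691439]
 [  0.           0.           1.        ]] [0.04969089 0.         0.         0.         0.        ] [[ 1.900000e-02  9.930000e-01 -1.190000e-01  2.511560e+02]
 [-1.000000e+00  2.000000e-02  7.000000e-03 -9.600000e+01]
 [ 9.000000e-03  1.180000e-01  9.930000e-01  1.711791e+03]
 [ 0.000000e+00  0.000000e+00  0.000000e+00  1.000000e+00]]
scene [[414.46794046   0.         253.15384789]
 [  0.         414.46794046 188.45681432]
 [  0.           0.           1.        ]] [-0.03161521  0.          0.          0.          0.        ] [[ 5.150000e-01 -6.920000e-01  5.050000e-01  1.058501e+03]
 [ 8.570000e-01  4.040000e-01 -3.200000e-01 -5.105780e+02]
 [ 1.700000e-02  5.980000e-01  8.020000e-01  1.065044e+03]
 [ 0.000000e+00  0.000000e+00  0.000000e+00  1.000000e+00]]
18.700000000000003 0.1
```

View pics/top0.png

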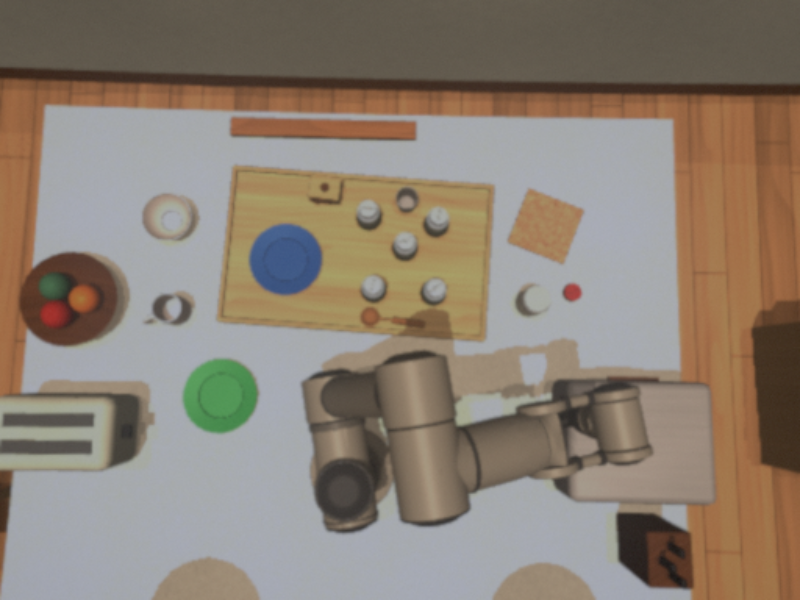

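View pics/scene0.png

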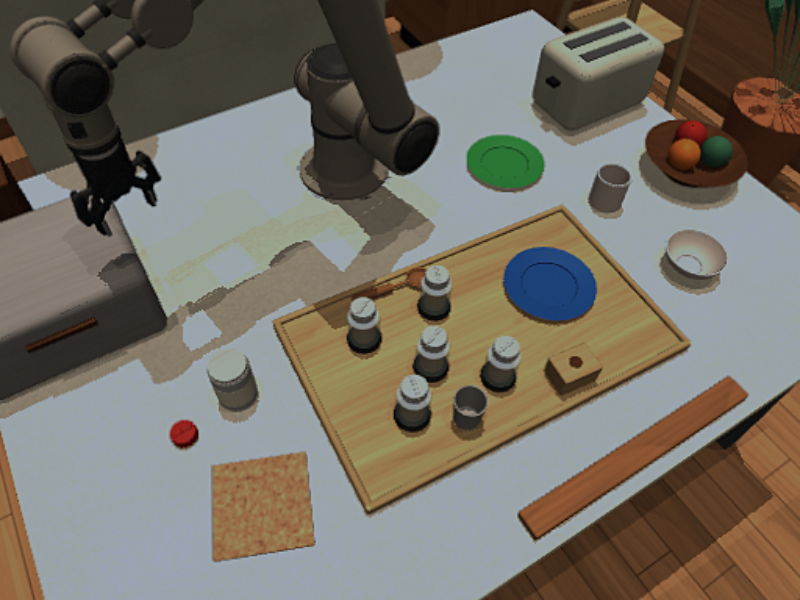

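The top view (800x600) shows five jars that all seem capped: (369,212), (437,220), (405,243), (373,287) and (434,290). The beaker is at (407,198), the blue plate at (286,260), the puzzle box at (325,188) and the spoon along the near rim. I'll locate the caps by depth and then move in for a wrist view.

```bash
cat > h.py <<'E'
from workcell import bot
import cv2, numpy as np
DOWN=lambda a: np.array([[np.cos(a),np.sin(a),0],[np.sin(a),-np.cos(a),0],[0,0,-1.]])
def cloud(name):
    c=bot.camera_params(name); p,d=bot.snapshot(name)
    v,u=np.mgrid[:384,:512]
    n=cv2.undistortPoints(np.stack([u,v],-1).reshape(-1,1,2).astype(float),np.array(c["K"]),np.array(c["dist"])).reshape(384,512,2)
    P=np.stack([n[...,0]*d,-n[...,1]*d,-d,np.ones_like(d)],-1)@np.array(c["pose"]).T
    P=P[...,:3]; P[d==0]=np.nan
    return p,P
def blobs(mask,P,amin=20):
    k,l,s,c=cv2.connectedComponentsWithStats(mask.astype(np.uint8))
    return [(s[i,4],np.round(c[i]),np.round(np.nanmedian(P[l==i],0),1),np.round((np.nanmin(P[l==i],0)+np.nanmax(P[l==i],0))/2,1)) for i in range(1,k) if s[i,4]>=amin]
def blue(p): 
    q=p.astype(int); return (q[...,2]>q[...,0]+40)&(q[...,2]>q[...,1]+25)
E
python3 - <<'E'
from h import *
p,P=cloud("top")
reg=(P[...,0]>330)&(P[...,0]<800)&(abs(P[...,1])<400)
for b in blobs(reg&(P[...,2]>112)&(P[...,2]<135),P,12):print("cap",*b)
for b in blobs(reg&blue(p),P,50):print("plate",*b)
for b in blobs(reg&(P[...,2]>55)&(P[...,2]<95),P,20):print("mid",*b)
q=[-0.25,0.342,1.524,0,1.275,-0.1]
ps=bot.solve_ik([500,-60,330],DOWN(0)); print(ps)
E
```

```text
cap 106 [235. 133.] [655.2 -29.1 122.7] [656.  -30.5 121.2]
cap 109 [281. 138.] [ 639.7 -208.2  121.7] [ 641.4 -206.8  121.5]
cap 110 [260. 154.] [ 574.3 -127.6  122. ] [ 576.  -125.9  122.6]
cap 108 [239. 182.] [462.3 -48.1 121.1] [464.1 -46.7 122. ]
cap 109 [279. 184.] [ 458.3 -202.8  122.2] [ 459.8 -201.4  122.7]
plate 1539 [182. 166.] [538.7 187.8  25.8] [538.6 188.1  25.1]
mid 300 [207. 120.] [720.2  88.2  66.9] [721.6  88.3  67.5]
mid 79 [260. 125.] [ 711.6 -126.7   78.8] [ 697.2 -128.6   72.5]
mid 46 [238. 140.] [632.2 -39.9  86.6] [645.3 -33.5  77.6]
mid 49 [278. 144.] [ 617.7 -195.9   85.4] [ 632.3 -205.3   76.4]
mid 51 [258. 160.] [ 555.1 -121.    88.3] [ 564.6 -125.    75.4]
mid 35 [241. 188.] [442.2 -60.   88.2] [452.7 -49.7  76.1]
mid 42 [275. 189.] [ 437.9 -187.1   90.3] [ 451.8 -197.4   75.2]
[-2.71728594e-01  2.35550740e-01  1.33477608e+00 -4.44089210e-16
  1.57126583e+00  1.29906773e+00]
```

Run:
```python
from h import *
q=bot.solve_ik([470,-120,340],DOWN(0)); bot.movej(q)
p,P=cloud("wrist"); cv2.imwrite("pics/w1.png",cv2.resize(p[:,:,::-1],(800,600)))
for b in blobs((P[...,2]>116)&(P[...,2]<135),P,60):print("cap",*b)
print(bot.read_t(),bot.read_tcp_pos(),np.array(bot.camera_params("wrist")["pose"]).round(2)[:3,3])
```

```text
cap 506 [337.   6.] [ 625.4 -203.3  122.3] [ 623.9 -204.3  121.4]
cap 1452 [259.  60.] [ 573.7 -122.9  122.6] [ 574.  -123.   121.6]
cap 1171 [191. 162.] [462.  -44.4 122.7] [461.2 -43.3 121.7]
cap 1186 [324. 166.] [ 457.8 -199.2  122.8] [ 456.5 -200.4  121.6]
2.0167 [ 469.77511107 -120.75690485  339.62058798] [ 538.35 -119.65  507.15]
```

View pics/w1.png

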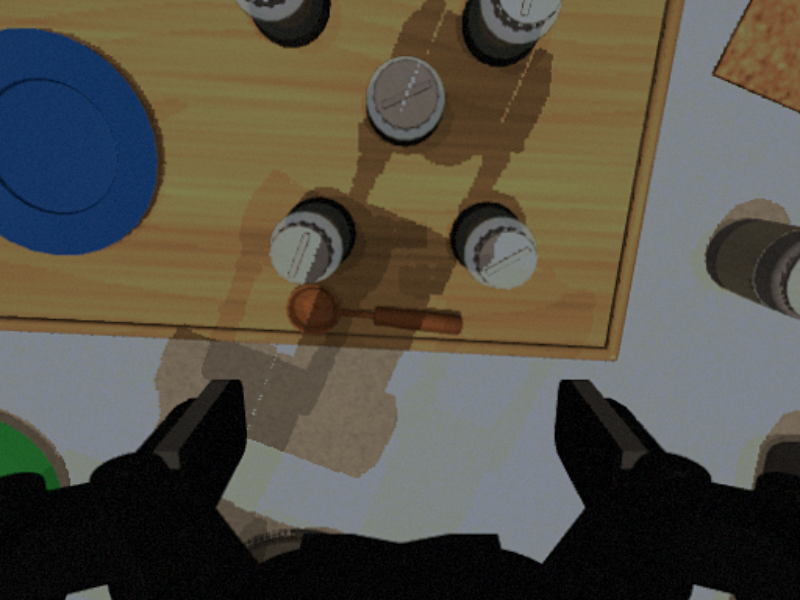

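The wrist view shows caps at (405,100) for the middle jar, (297,250) near left and (507,255) near right. The two far jars are cut off at the top edge, and the spoon is at (315-460,310). I'll now test the near-right jar.

```bash
cat >> h.py <<'E'
Q0=1.75
def yaw_for(xy,q6): return np.pi/2+np.arctan2(xy[1],xy[0])-q6
def look(xy):
    a=yaw_for(xy,Q0); o=np.array([np.cos(a),np.sin(a)])*69
    bot.set_gripper(85)
    bot.move_to([xy[0]-o[0],xy[1]-o[1],230],DOWN(a))
    p,P=cloud("wrist")
    m=(P[...,2]>116)&(P[...,2]<130)&(np.hypot(P[...,0]-xy[0],P[...,1]-xy[1])<35)
    pts=P[m][:,:2].astype(np.float32); c,r=cv2.minEnclosingCircle(pts); med=np.median(pts,0)
    print("cap circle",np.round(c,1),round(r,1),"median",med.round(1),"top",np.median(P[m][:,2]).round(1))
    return med,p
def grasp(xy,z=100):
    a=yaw_for(xy,Q0); bot.move_to([*xy,160],DOWN(a)); bot.movel([*xy,z],vel=80)
    bot.set_gripper(30); print("grip",bot.read_grip_width(),bot.read_gripper_force(),np.round(bot.read_contact_force(),1))
def twist(total,step=0.07,mlim=None,q0=None):
    q=np.array(bot.read_joints()); m0=bot.read_moment()[2]; s=q[5]; log=[]; tgt=0
    while tgt<total-1e-6:
        tgt=min(total,tgt+step); g=q.copy(); g[5]=s-tgt; bot.movej(g)
        mz=bot.read_moment()[2]-m0; log.append((round(tgt,2),round(s-bot.read_joints()[5],2),round(mz,2),round(bot.read_gripper_force()),round(bot.read_grip_width(),1)))
        if mlim and abs(mz)>mlim: break
    print(log); return log
E
python3 - <<'E'
from h import *
c,p=look(np.array([457.5,-200.5])); cv2.imwrite("pics/w2.png",p[:,:,::-1])
grasp(c); twist(0.35,mlim=0.5); print(np.round(bot.read_contact_force(),1),bot.read_t(),bot.read_tcp_pos())
p,P=cloud("wrist"); cv2.imwrite("pics/w3.png",p[:,:,::-1])
E
```

```text
cap circle [ 456.8 -199.9] 23.6 median [ 457.5 -200.1] top 122.7
grip 30.233058017518513 0.0 [ 0.   0.4 -0.2]
[(0.07, np.float64(0.07), np.float64(-0.04), 0, 29.7), (0.14, np.float64(0.14), np.float64(0.02), 0, 30.1), (0.21, np.float64(0.21), np.float64(-0.0), 0, 30.1), (0.28, np.float64(0.28), np.float64(-0.04), 0, 29.9), (0.35, np.float64(0.35), np.float64(-0.05), 0, 30.0)]
[-0.9 -0.2  0.6] 6.0917 [ 457.49488487 -200.15929461  100.04093077]
```

View pics/w3.png

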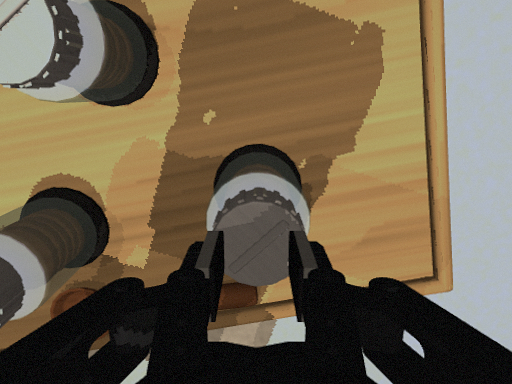

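The picture shows the finger tips on either side of the cap, at (215,235) and (298,240), with the cap centre at (255,240). The reading says 30 mm and no force, so I'll check where the finger tips are in depth.

Run:
```python
from h import *
print(bot.read_grip_width(),bot.read_gripper_force(),bot.read_ee_rot())
p,P=cloud("wrist")
for v in (215,235,255,275,295): print(v,[(u,*np.round(P[v,u]).tolist()) for u in (203,212,218,255,294,300,308)])
np.savez("pics/w3.npz",p=p,P=P)
print(bot.camera_params("wrist")["K"][0,0],np.array(bot.camera_params("wrist")["pose"]).round(2))
```

```text
30.118622241641003 0.0 [[ 9.70155387e-01 -2.42484070e-01 -2.01428101e-05]
 [-2.42484070e-01 -9.70155387e-01 -1.04177797e-05]
 [-1.70155101e-05  1.49911757e-05 -1.00000000e+00]]
215 [(203, 445.0, -153.0, 18.0), (212, 468.0, -177.0, 96.0), (218, 472.0, -183.0, 109.0), (255, 472.0, -202.0, 122.0), (294, 466.0, -220.0, 118.0), (300, 457.0, -224.0, 98.0), (308, 455.0, -228.0, 94.0)]
235 [(203, 428.0, -148.0, 18.0), (212, 472.0, -184.0, 135.0), (218, 471.0, -186.0, 134.0), (255, 462.0, -200.0, 122.0), (294, 463.0, -218.0, 135.0), (300, 463.0, -220.0, 135.0), (308, 407.0, -230.0, 17.0)]
255 [(203, 472.0, -182.0, 153.0), (212, 471.0, -185.0, 152.0), (218, 468.0, -186.0, 146.0), (255, 453.0, -198.0, 124.0), (294, 462.0, -216.0, 150.0), (300, 464.0, -218.0, 154.0), (308, 462.0, -221.0, 153.0)]
275 [(203, 472.0, -185.0, 169.0), (212, 468.0, -186.0, 163.0), (218, 460.0, -184.0, 149.0), (255, 443.0, -195.0, 124.0), (294, 455.0, -214.0, 152.0), (300, 462.0, -216.0, 164.0), (308, 465.0, -219.0, 170.0)]
295 [(203, 472.0, -187.0, 181.0), (212, 461.0, -184.0, 163.0), (218, 453.0, -182.0, 150.0), (255, 376.0, -178.0, 36.0), (294, 448.0, -212.0, 154.0), (300, 453.0, -214.0, 163.0), (308, 465.0, -217.0, 181.0)]
333.38473867396385 [[-2.4000e-01  9.3000e-01  2.6000e-01  5.2387e+02]
 [-9.7000e-01 -2.3000e-01 -7.0000e-02 -2.1567e+02]
 [ 0.0000e+00 -2.7000e-01  9.6000e-01  2.6759e+02]
 [ 0.0000e+00  0.0000e+00  0.0000e+00  1.0000e+00]]
```

The finger tips really sit about 25–30 mm above the nominal TCP, over the cap. I'll touch the cap top gently to measure that offset directly.

Run:
```python
from h import *
t=np.array(bot.read_tcp_pos()); r=bot.movel([t[0],t[1],70],vel=20,until_force=3)
print(r,bot.read_tcp_pos(),np.round(bot.read_contact_force(),1),bot.read_grip_width())
p,P=cloud("wrist"); cv2.imwrite("pics/w4.png",p[:,:,::-1])
```

```text
True [ 457.57891789 -200.2147772    97.26193158] [ 0.2 -1.2  4.3] 29.8222078389356
```

View pics/w4.png

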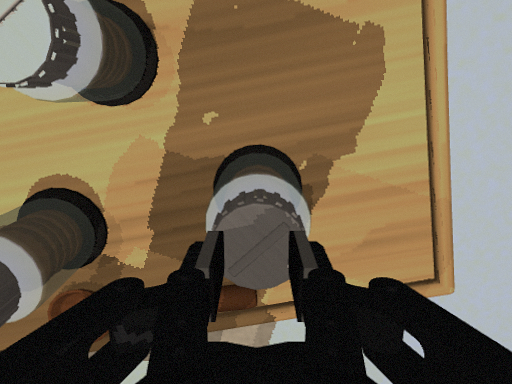

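Contact came at TCP z = 97.3, so the tips lie about 26 mm behind the reported TCP at this opening. I'll grasp 24 mm lower and run the twist test.

```bash
sed -i 's/def grasp(xy,z=100)/def grasp(xy,z=76)/' h.py
python3 - <<'E'
from h import *
c=np.array([457.5,-200.1]); bot.movel([*c,125]); bot.set_gripper(85)
grasp(c); twist(0.35,mlim=0.5); print(np.round(bot.read_contact_force(),1),bot.read_t(),bot.read_tcp_pos())
E
```

```text
grip 44.78578881189486 60.10740302503109 [-1.3  1.2  7.3]
[(0.07, np.float64(0.07), np.float64(0.01), 62, 44.6), (0.14, np.float64(0.14), np.float64(-0.03), 62, 44.8), (0.21, np.float64(0.21), np.float64(-0.09), 63, 44.7), (0.28, np.float64(0.28), np.float64(-0.06), 64, 44.8), (0.35, np.float64(0.35), np.float64(-0.04), 64, 45.0)]
[-5.7 -4.   3.6] 10.975 [ 457.19232204 -200.92567572   76.96875986]
```

The moment stays under 0.1 N m past 0.35 rad, so this cap is loose. I'll unscrew it fully.

Run:
```python
from h import *
twist(3.15,step=0.35,mlim=0.4); print(bot.read_t(),bot.read_joints()[5],np.round(bot.read_contact_force(),1))
t=np.array(bot.read_tcp_pos()); bot.movel([t[0],t[1],t[2]+25],vel=60)
print(np.round(bot.read_contact_force(),1),bot.read_grip_width(),bot.read_gripper_force())
bot.movel([t[0],t[1],190])
p,P=cloud("wrist"); cv2.imwrite("pics/w5.png",p[:,:,::-1])
p,P=cloud("top")
for b in blobs((P[...,1]>50)&(P[...,0]>330)&blue(p),P,50):print("plate",*b)
print(bot.read_t())
```

```text
[(0.35, np.float64(0.34), np.float64(0.04), 62, 44.9), (0.7, np.float64(0.7), np.float64(0.01), 62, 44.7), (1.05, np.float64(1.05), np.float64(0.08), 48, 45.3), (1.4, np.float64(1.4), np.float64(0.02), 62, 44.8), (1.75, np.float64(1.75), np.float64(-0.01), 63, 44.9), (2.1, np.float64(2.1), np.float64(0.02), 61, 44.8), (2.45, np.float64(2.45), np.float64(0.04), 61, 44.7), (2.8, np.float64(2.8), np.float64(0.01), 61, 44.8), (3.15, np.float64(3.15), np.float64(0.01), 64, 44.9)]
14.8 -1.8976321326729362 [ 3.1 -4.4 -1.3]
[-0.2  0.2 -1. ] 44.80655433447192 63.645917773246765
plate 1532 [182. 165.] [538.7 187.9  25.7] [538.1 188.6  27.9]
16.2
```

View pics/w5.png

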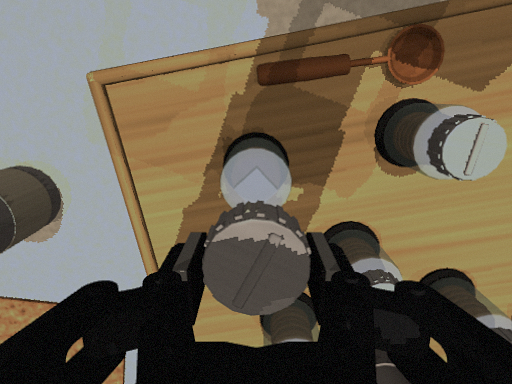

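The cap is in the hand and the jar stands open, with its square spout at (257,180). The grip sagged once (48 N), so I'll check the total turn by the line's angle before placing the cap.

```bash
cat >> h.py <<'E'
def px2w(c,uv,z):
    n=cv2.undistortPoints(np.array(uv,float).reshape(-1,1,2),np.array(c["K"]),np.array(c["dist"])).reshape(-1,2)
    T=np.array(c["pose"]); d=np.c_[n[:,0],-n[:,1],-np.ones(len(n))]@T[:3,:3].T
    return T[:3,3]+d*((z-T[2,3])/d[:,2])[:,None]
def plate():
    p,P=cloud("top"); m=(P[...,1]>50)&(P[...,0]>330)&blue(p)
    c,r=cv2.minEnclosingCircle(P[m][:,:2].astype(np.float32)); b=max(blobs(m,P,50),key=lambda b:b[0])
    print("plate",np.round(c,1),round(r,1),b[2],b[3]); return np.array(c)
def place(k,R=29):
    c=plate(); th=0.66+k*2*np.pi/3; xy=c+R*np.array([np.cos(th),np.sin(th)])
    base=np.pi/2+np.arctan2(xy[1],xy[0]); q6=bot.read_joints()[5]
    a=min((th+n*np.pi for n in range(-4,4) if abs(base-th-n*np.pi)<2.9),key=lambda a:abs(base-a-q6))
    bot.move_to([*xy,100],DOWN(a)); bot.movel([*xy,15],vel=100)
    print("hold",bot.read_grip_width(),bot.read_gripper_force())
    r=bot.movel([*xy,-12],vel=15,until_force=4); print("down",r,bot.read_tcp_pos(),np.round(bot.read_contact_force(),1))
    bot.set_gripper(54); bot.movel([*xy,60],vel=60); bot.movel([*xy,130]); print("t",bot.read_t())
E
python3 - <<'E'
from h import *
w=px2w(bot.camera_params("wrist"),[(238,305),(268,247)],236); d=w[1]-w[0]
print(w, np.degrees(np.arctan2(d[1],d[0]))%180, "start 155.8")
place(0); plate()
E
```

```text
[[ 469.38499868 -210.06956717  236.        ]
 [ 446.72897774 -192.13199698  236.        ]] 141.63009942329697 start 155.8
plate [537.9 187.5] 91.5 [539.1 188.   25.9] [538.7 187.8  25.8]
hold 44.92176983142576 63.64333159290254
down True [560.7917625  205.23928889  -0.96495095] [-0.5 -0.5  5.2]
t 21.9667
plate [529.  163.1] 86.8 [571.7 141.5  25.4] [574.8 141.4  25.4]
```

The cap is on the plate. The line suggests about 2.9 rad, so I'll check that more finely with enlarged crops of the before and after pictures, plus a view of the plate.

Run:
```python
from h import *
t=bot.read_tcp_pos(); R=np.array(bot.read_ee_rot()); 
bot.move_to([t[0]-110,t[1],200],DOWN(0.0)) 
p,P=cloud("wrist")
a=cv2.imread("pics/w2.png"); b=cv2.imread("pics/w5.png")
# caps: find crops
ca=cv2.resize(a[130:250,190:320],(390,360),interpolation=cv2.INTER_CUBIC); cb=cv2.resize(b[200:320,195:325],(390,360),interpolation=cv2.INTER_CUBIC)
im=np.zeros((600,800,3),np.uint8); im[:360,:390]=ca; im[:360,400:790]=cb; im[360:,:320]=cv2.resize(p[:,:,::-1],(320,240)); im[360:,320:640]=cv2.resize(a,(320,240))
cv2.imwrite("pics/c1.png",im); print(np.array(bot.camera_params("wrist")["pose"]).round(1)[:3,3],bot.read_tcp_pos())
q,Q=cloud("top"); m=(Q[...,1]>50)&(Q[...,0]>330)&blue(q); print([b for b in blobs(m,Q,50)])
```

```text
[518.4 206.3 367.5] [449.98858137 205.07724335 199.9306987 ]
[(np.int32(261), array([182., 150.]), array([603.7, 192. ,  27.8]), array([601.2, 190.6,  27.4])), (np.int32(108), array([192., 181.]), array([475.3, 145.4,  28.2]), array([483.7, 142.2,  29.6]))]
```

View pics/c1.png

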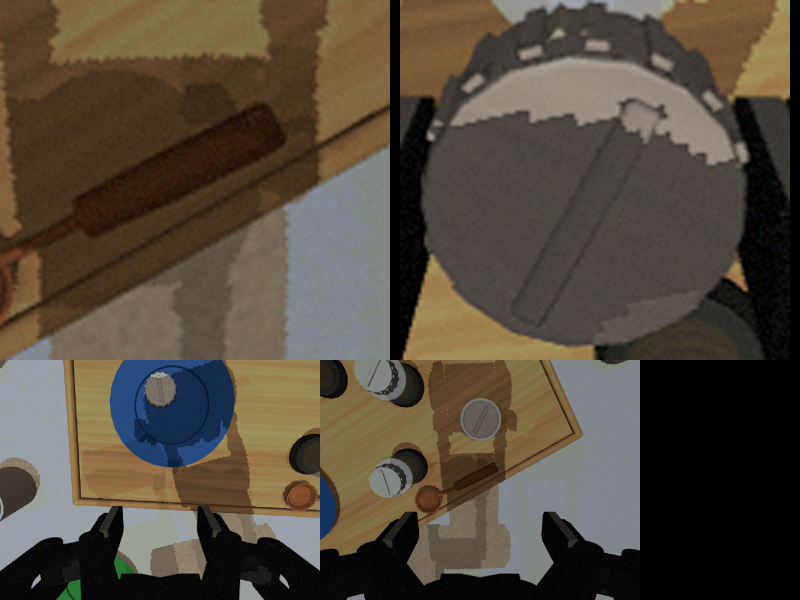

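Run:
```python
from h import *
a=cv2.imread("pics/w2.png"); cv2.imwrite("pics/c2.png",cv2.resize(a[55:130,206:306],(800,600),interpolation=cv2.INTER_CUBIC))
c=bot.camera_params("wrist"); print(px2w(c,[(275,86)],26),px2w(c,[(256,46)],46))
```

```text
[[526.39344221 187.50210251  26.        ]] [[559.78787897 206.12263203  46.        ]]
```

View pics/c2.png

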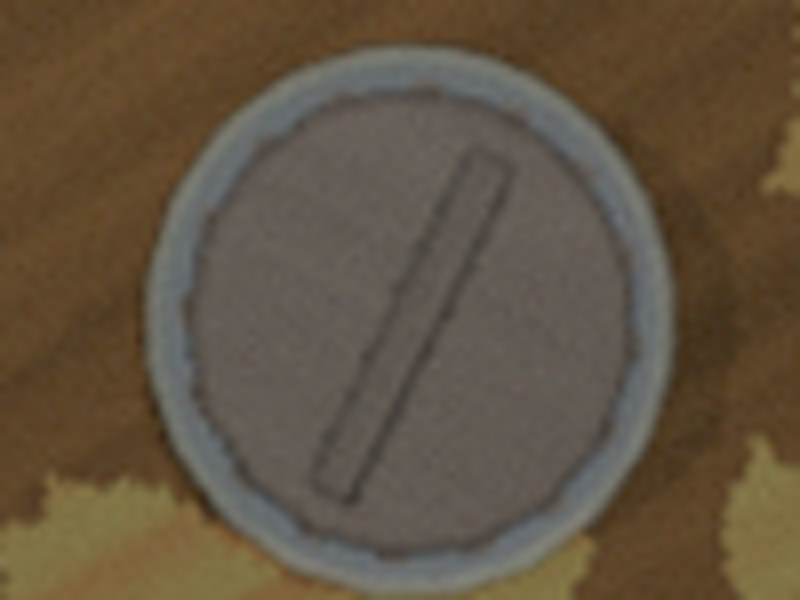

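The raised line runs from (335,495) to (492,155) in this crop. I'll convert both readings to world angles.

Run:
```python
from h import *
c=bot.camera_params("wrist"); T=np.eye(4);T[:3,:3]=bot.read_ee_rot();T[:3,3]=bot.read_tcp_pos()
X=np.linalg.inv(T)@np.array(c["pose"])
def ang(tcp,a,uv,z):
    T=np.eye(4);T[:3,:3]=DOWN(a);T[:3,3]=tcp; w=px2w(dict(K=c["K"],dist=c["dist"],pose=T@X),uv,z); d=w[1]-w[0]
    return w.round(1).tolist(),np.degrees(np.arctan2(d[1],d[0]))%180
xy=np.array([457.5,-200.5]);a0=yaw_for(xy,Q0);o=69*np.array([np.cos(a0),np.sin(a0)])
A=ang([*(xy-o),230],a0,[(247.9,116.9),(267.5,74.4)],123)
B=ang([457.2,-200.9,190],yaw_for(xy,-1.898),[(238,303.5),(276,238)],236)
print(A,B,(B[1]-A[1])%180+180, "rad if half turn+",np.radians((B[1]-A[1])%180+180),np.radians((B[1]-A[1])%180))
```

```text
([[446.9, -184.3, 123.0], [465.1, -215.1, 123.0]], np.float64(120.53864224920558)) ([[472.2, -210.8, 236.0], [443.9, -192.9, 236.0]], np.float64(147.6736489430685)) 207.13500669386292 rad if half turn+ 3.615187862948402 0.4735952093586092
```

The total turn was about 3.6 rad, so there was no slip; my first start angle was misread. I'll run the remaining jars with the same routine.

```bash
cat >> h.py <<'E'
def job(xy,k):
    c,p=look(np.array(xy)); grasp(c); log=twist(0.35,mlim=0.3)
    if max(abs(l[2]) for l in log)>0.3:
        print("SEALED at",log[-1]); bot.set_gripper(80); bot.movel([*c,150]); return False
    log=twist(3.15,step=0.35,mlim=0.4)
    if min(l[3] for l in log)<50: print("slack: extra"); twist(0.6,step=0.3)
    t=np.array(bot.read_tcp_pos()); bot.movel([t[0],t[1],t[2]+25],vel=60); print("lift",np.round(bot.read_contact_force(),1),bot.read_grip_width())
    bot.movel([t[0],t[1],190]); place(k); return True
E
python3 - <<'E'
from h import *
k=1
for xy in ([462,-45],[574.5,-124]):
    k+=job(xy,k)
print(k,bot.read_t())
E
```

```text
cap circle [461.3 -43.5] 23.7 median [461.7 -43.6] top 122.7
grip 43.09209786524399 60.07965445518494 [-5.2 -5.4  8.8]
[(0.07, np.float64(0.07), np.float64(0.15), 63, 43.1), (0.14, np.float64(0.14), np.float64(0.07), 64, 43.2), (0.21, np.float64(0.2), np.float64(-1.75), 64, 42.9)]
SEALED at (0.21, np.float64(0.2), np.float64(-1.75), 64, 42.9)
cap circle [ 573.6 -123.3] 23.7 median [ 574.1 -123.4] top 122.7
grip 43.67759551065519 61.25442400574684 [-0.   0.6  4.5]
[(0.07, np.float64(0.07), np.float64(0.02), 62, 43.7), (0.14, np.float64(0.14), np.float64(-0.38), 62, 43.6)]
SEALED at (0.14, np.float64(0.14), np.float64(-0.38), 62, 43.6)
1 35.2417
```

```bash
sed -i 's/mlim=0.3)/mlim=0.6)/; s/log)>0.3:/log)>0.6:/' h.py
python3 - <<'E'
from h import *
r=job([574.5,-124],1)
k=1+r
print(r,bot.read_t())
if not r: print(job([640,-206.5],k),bot.read_t())
E
```

```text
cap circle [ 573.7 -123.1] 23.6 median [ 574.1 -123.4] top 122.7
grip 44.25298975950612 60.81366723625251 [-3.4 -0.6  5.2]
[(0.07, np.float64(0.07), np.float64(-0.26), 64, 44.2), (0.14, np.float64(0.14), np.float64(-0.25), 65, 43.9), (0.21, np.float64(0.21), np.float64(-0.3), 64, 43.9), (0.28, np.float64(0.28), np.float64(-0.11), 62, 43.8), (0.35, np.float64(0.35), np.float64(-0.08), 61, 44.0)]
[(0.35, np.float64(0.35), np.float64(0.11), 61, 43.8), (0.7, np.float64(0.69), np.float64(0.09), 61, 44.1), (1.05, np.float64(1.05), np.float64(0.11), 63, 44.2), (1.4, np.float64(1.4), np.float64(0.0), 69, 44.1), (1.75, np.float64(1.75), np.float64(0.1), 61, 43.6), (2.1, np.float64(2.09), np.float64(0.2), 61, 43.8), (2.45, np.float64(2.45), np.float64(0.12), 61, 43.7), (2.8, np.float64(2.79), np.float64(0.05), 67, 43.5), (3.15, np.float64(3.14), np.float64(0.08), 65, 43.7)]
lift [0.3 0.9 0.2] 43.84270092725411
plate [546.8 191.7] 92.5 [540.4 187.8  26.3] [546.9 193.   26. ]
hold 43.89909554832956 65.30239786952734
down True [519.9317595  202.65193562  -0.90583651] [-1.6 -0.3  5.6]
t 50.0083
True 50.0083
```

The recheck paid off: the middle jar was loose and its cap is now on the plate. Now the two far jars.

Run:
```python
from h import *
k=2
for xy in ([640,-206.5],[655,-29.5]):
    k+=job(xy,k)
print(k,bot.read_t())
bot.move_to([300,-350,300],DOWN(0)); 
p,P=cloud("top"); m=(P[...,1]>50)&(P[...,0]>330)&blue(p); plate()
im=cv2.resize(p[90:230,120:320,::-1],(800,560),interpolation=cv2.INTER_CUBIC); cv2.imwrite("pics/f1.png",im)
r=(P[...,0]>400)&(P[...,0]<680)&(P[...,1]>50)
for b in blobs(r&(P[...,2]>39),P,12):print(*b)
```

```text
cap circle [ 639.4 -204.7] 23.6 median [ 640. -205.] top 122.7
grip 44.668479877139156 61.09086312353611 [-0.7 -0.4  5.1]
[(0.07, np.float64(0.07), np.float64(0.1), 62, 44.8), (0.14, np.float64(0.14), np.float64(-0.0), 62, 45.2), (0.21, np.float64(0.21), np.float64(0.07), 62, 45.0), (0.28, np.float64(0.28), np.float64(0.05), 62, 44.4), (0.35, np.float64(0.35), np.float64(0.0), 62, 44.6)]
[(0.35, np.float64(0.34), np.float64(0.13), 62, 44.5), (0.7, np.float64(0.69), np.float64(0.02), 65, 44.4), (1.05, np.float64(1.04), np.float64(0.01), 62, 44.4), (1.4, np.float64(1.39), np.float64(0.04), 62, 44.9), (1.75, np.float64(1.74), np.float64(0.06), 62, 44.7), (2.1, np.float64(2.09), np.float64(0.07), 62, 44.6), (2.45, np.float64(2.44), np.float64(0.05), 65, 44.5), (2.8, np.float64(2.79), np.float64(0.04), 62, 44.4), (3.15, np.float64(3.14), np.float64(0.02), 61, 44.6)]
lift [ 0.2  0.2 -1. ] 44.39157876542058
plate [507.9 168.7] 135.3 [562.1 191.1  26.6] [513.3 192.2 334.6]
hold 44.576871406319654 62.72715412080288
down True [511.8080897  140.1672942    5.47682395] [-0.1  1.1  6.3]
t 66.6667
cap circle [654.2 -26.8] 23.6 median [654.8 -27. ] top 122.7
grip 43.14988309565724 61.22136890888214 [-2.6 -4.   5.8]
[(0.07, np.float64(0.07), np.float64(0.11), 63, 43.5), (0.14, np.float64(0.14), np.float64(0.09), 63, 43.1), (0.21, np.float64(0.2), np.float64(-1.75), 63, 42.8)]
SEALED at (0.21, np.float64(0.2), np.float64(-1.75), 63, 42.8)
3 72.575
plate [545.7 192.7] 91.5 [554.2 191.3  26.9] [546.1 193.   27.2]
96 [ 97. 143.] [611.5 544.5  47. ] [627.6 504.1  51.5]
13 [120. 132.] [668.  439.4  47. ] [664.7 441.4  46. ]
13 [120. 143.] [621.5 437.1  48.2] [621.2 438.7  47.1]
183 [177. 163.] [542.  207.6  45.1] [543.8 207.2  47.6]
1698 [ 44. 181.] [456.7 718.9  59.1] [469.9 719.6  75.5]
100 [192. 171.] [513.5 143.6  47.7] [514.  142.8  50.6]
111 [106. 192.] [418.8 485.5  70.1] [418.8 470.6  67.6]
```

View pics/f1.png

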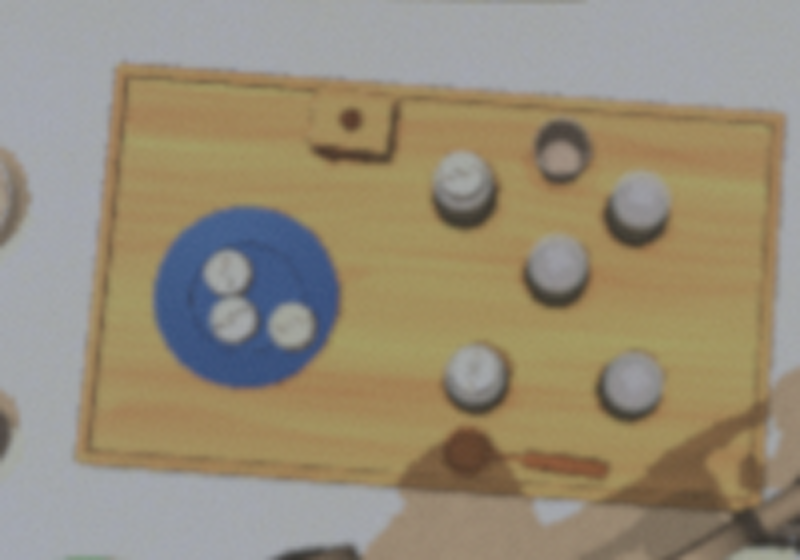

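Three caps are on the plate at (228,272), (233,318) and (292,325) in the crop. The third sits towards the rim because the arm hid part of the plate from the top camera. I'll move it inward, after a wrist view.

Run:
```python
from h import *
bot.move_to([440,170,210],DOWN(0))
p,P=cloud("wrist"); cv2.imwrite("pics/f2.png",cv2.resize(p[:,:,::-1],(800,600)))
m=blue(p)&(P[...,1]>50)&(P[...,1]<300)&(P[...,0]>430)
c,r=cv2.minEnclosingCircle(P[m][:,:2].astype(np.float32)); print("plate",c,r)
r=(np.hypot(P[...,0]-546,P[...,1]-190)<90)&(P[...,2]>41)&(P[...,2]<60)
for b in blobs(cv2.erode(r.astype(np.uint8),np.ones((3,3))),P,60):print(*b)
```

```text
plate (543.46484375, 193.6759796142578) 94.21458435058594
1851 [211.  28.] [566.6 210.9  44.8] [566.  211.4  45.8]
1564 [220.  83.] [519.3 204.1  44.7] [518.1 204.2  45.3]
1726 [283.  90.] [513.  144.5  49.7] [512.1 144.4  49.7]
```

View pics/f2.png

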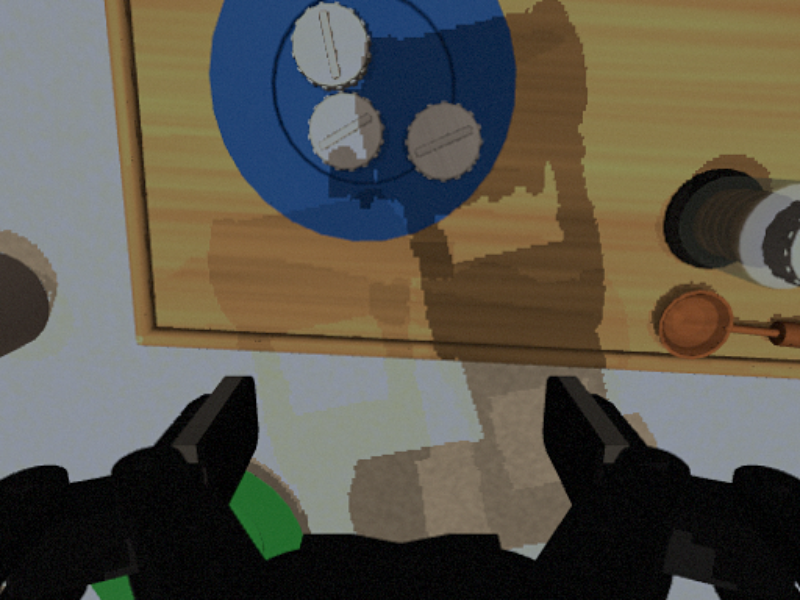

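The wrist view shows the third cap at (443,140), partly on the rim. The plate centre is about (545,193) mm, so I'll shift that cap to the free spot at (545,163) mm.

Run:
```python
from h import *
a=1.71; g=[512.5,144.5]; d=[545,163]
bot.set_gripper(68); bot.move_to([*g,70],DOWN(a)); print(bot.movel([*g,9],vel=50,until_force=5),bot.read_tcp_pos())
bot.set_gripper(30); print(bot.read_grip_width(),bot.read_gripper_force(),np.round(bot.read_contact_force(),1))
bot.movel([*g,40],vel=60); bot.movel([*d,40],vel=80); bot.movel([*d,12],vel=50)
print(bot.movel([*d,-10],vel=15,until_force=4),bot.read_tcp_pos(),bot.read_grip_width())
bot.set_gripper(54); bot.movel([*d,60],vel=60); bot.movel([*d,150])
bot.move_to([440,170,210],DOWN(0))
p,P=cloud("wrist"); cv2.imwrite("pics/f3.png",cv2.resize(p[:,:,::-1],(800,600)))
m=blue(p)&(P[...,1]>50)&(P[...,1]<300)&(P[...,0]>430)
c,r=cv2.minEnclosingCircle(P[m][:,:2].astype(np.float32)); print("plate",c,r)
r=(np.hypot(P[...,0]-546,P[...,1]-190)<90)&(P[...,2]>41)&(P[...,2]<60)
for b in blobs(cv2.erode(r.astype(np.uint8),np.ones((3,3))),P,60):print(*b)
print(bot.read_t())
```

```text
False [512.77857905 144.55022291   9.3423991 ]
44.07561330189364 59.97876802459359 [-2.1 -1.4  6.6]
True [545.17937611 162.63852967   7.43547887] 43.61117777071341
plate (543.862060546875, 195.96791076660156) 96.29301452636719
1847 [212.  27.] [566.7 211.2  44.8] [567.1 211.4  45.5]
1719 [267.  54.] [544.4 160.9  44.8] [544.  161.3  45.6]
1593 [221.  83.] [518.8 203.7  44.8] [518.2 203.7  45.2]
86.325
```

View pics/f3.png

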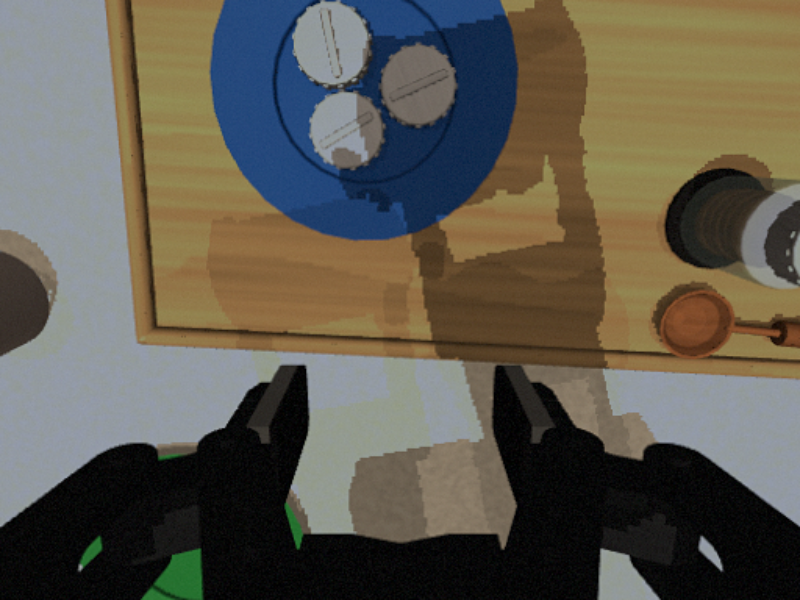

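All three caps lie flat on the plate's middle, with their tops at z = 44.8 mm. Both sealed caps met their stop. Handing in.

```bash
python3 -c "
from workcell import bot
print(bot.job_done(),bot.read_t())"
```

```text
the job is handed in; nothing more can be done
the job is handed in; nothing more can be done
```

I tested all five jars and handed the job in: three caps were loose and now lie flat on the middle of the blue plate, and the two sealed caps were turned to their stops and left on; the judge's verdict was not shown.

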